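# Loosen the knurled glass-retaining ring of a microscope light base

### The arm

A 6-joint arm with a two-finger parallel gripper is mounted at the origin on the work surface. World frame = base frame: x ahead of the robot, y to its left, z up, the work surface at z = 0. Lengths are in m, angles in rad, forces in N, time in s.
With the tool pointing down it reaches from about 0.35 to 0.775 m from the base axis. Payload 5.5 kg.
Tool frame: the origin (TCP) lies at the very end of the fingers, on their centre line; the grasp point (between the pads) lies 19 mm behind it; z points along the fingers, x is the direction in which the jaws open and shut, and the axes are right-handed (so a half turn about z gives the same grasp; the last joint's range is limited). The gripper opens to 85 mm and grips with 20 to 120 N. Pads are 22 mm wide; open, the fingers measure 114 mm over their backs; the gripper's body (76 mm by 85 mm) begins 54 mm behind the grasp point. The pads swing forward as they close: fully open they stand 13 mm farther back than shut.
Start: joints at [1.001, 0.313, 0.046, 1.304, 0, 1.431], TCP at [0.24, 0.523, 0.231] pointing down, gripper open.
Joint ranges: [-2.76, 2.76], [-0.86, 1.69], [-1.03, 1.26], [-2.2, 2.34], [-1.47, 1.5], [-3.14, 3.14]. Speed limits (rad/s): [2.57, 2.57, 3.14, 3.14, 3.14, 3.14].

### API

Orientations are given as a unit quaternion [w, x, y, z].
In Python, from workcell import monitor, eyes, ticket gives the robot as it stands.
- The arm moves only by the tool send_rows, never from a script. Its argument "targets" is a list of rows, each a list of 5 numbers: the shift along the world's x, y, z in m, then the turn about the world's z in degrees, then the closure in counts, from 0 (fully open) to 255 (shut). A call has 1 to 12 rows; each row shifts and turns the commanded pose from where the row before left it; what a row does not reach is not made up. A row lasts 1/10 s, in which the tool goes at most 50 mm and 8.59 degrees, less where a joint would pass 70% of its speed; a pose out of reach is approached as far as the arm can. A call is refused whole if a number of a shift passes 0.05 or a number of a turn 8.59, either way. A call with a gripper value outside its range is refused whole. The fingers move at their own pace and stop on an object; "newtons" is the grip in N (left out, the last holds). Time passes only in rows, so rows that do not move let the fingers close. It gives the time, the measured TCP pose, the force and the opening at its end, in the units of the state.
- monitor.get_state(): the state, without advancing time (a new reading comes with each control period).
- eyes.read_camera(name): name is "side" or "top" or "wrist"; returns a dict with "img" (400x640x3 uint8, red, green, blue), "z_map" (400x640 float32, m along the optical axis (not along the pixel's ray), 0 where there is no reading), "camera_matrix" (3x3 intrinsics, pixels), "pose" (4x4, takes a point from camera to world coordinates); the wrist camera has in their place "T_tool_cam" (4x4, takes a point from camera to tool coordinates, whose origin is the TCP and whose axes are the tool frame's). Camera axes: x right, y down, z forward; pixel columns grow to the right and rows downward; lengths in m; the calibration is good to about 2 mm. The wrist camera is an equidistant fisheye: a pixel r from the principal point sees the ray r / f radians off the axis. A picture is of the moment at which its call begins: read the wrist's pose just before it.
- ticket.hand_in(): hands the job in, once; it reports no verdict.
Trained networks look in the newest picture that a camera, given by its name, has taken for a name from the list of things; names that differ only in an ending like _2 or _b are one class to them, and where a whole thing is asked for, a point or a joint stands for the part that bears it (a point fixed in the world has none). Each returns a list of dicts, best first, with "conf" (0 to 1); they miss things now and then, are a little off and sometimes report something else, mostly with a low value. They report only what shows in the picture. A call takes as long as a camera call.
- eyes.spot_in(name, camera): "xyz" ([x, y, z] in m, in world coordinates, good to about 4 mm: the middle of the surface that is visible of it).
- eyes.tip_of(name, camera): "xyz" ([x, y, z] in m, in world coordinates, good to about 4 mm: a listed point, or the origin of a listed thing).
The state is a dict: "clock": time; "joint_pos": joint angles; "qvel": joint speeds; "tau": joint torques, N m; "tcp_pos": TCP position; "orientation": TCP orientation; "wrist_force": force on the tool from outside, world axes, zero at the start; "ft_torque": the same for the moment, N m; "finger_gap": finger opening in m.
Only numpy, scipy, OpenCV 4.12 (cv2) and the standard library are available. Lean on these libraries where they do the work, as an engineer would, in place of code of your own. Each camera call takes 0.05 s, during which the arm holds its last target.

### The job

The round glass of the white microscope light base is due for cleaning: loosen its black knurled retaining ring by rolling it round with the fingertips on its ribbed rim, anticlockwise seen from above, until the yellow dot has come round to the red line for the second time, and leave it there, neither short of the line nor past it. Pick nothing up, keep the light base where it stands, and leave everything around it alone.

Things in the scene. Friction and masses are not known exactly. Their poses are not given: they have to be found in the camera images.
- ring_axis (a point): Point on the vertical axis of the black knurled retaining ring, half-way up its rim: 56 mm above the table, 11 mm above the flat white top of the light base. z is up, x points from the axis to the red index line. The rim runs from 1 to 23 mm above the base top: core radius 56 mm, ten upright ribs on it out to 64 mm. Inside it sits a fixed frosted glass, 80 mm across, level with the ring's top.
- ring (a joint): Turn of the ring on the light base, rad, growing anticlockwise seen from above (loosening) and counted on over full turns: 0 is fully tight, dot at the red line; 6.28 the dot's first return to the line, 12.57 the second. It rubs with about 0.12 N m and stays where it is left; stops at 0 and 15.5. It starts loosened by 0.5 to 2.5, the dot past the line.
- dot (a point): Yellow dot, 13 mm across, on the ring's top face, 48 mm from its axis; a yellow stripe runs down the rim below it. It lies mid-way between two ribs: the ribs stand 18, 54, 90 ... degrees from it, 36 apart. Each is a half-round of radius 6 mm centred 58 mm from the axis; the gaps between are about 24 mm wide. The fine knurling is only a texture.
- index_line (a point): Inner end of the red index line, 73 mm from the ring's axis, painted on the top of the light base; the line runs 38 mm outwards.
- light_base: White light base of a stereo microscope, loose on rubber feet, 2.7 to 4.2 kg, 240 mm along its x and 320 mm along its y, flat top at 45 mm; origin under its centre. The ring's axis is 40 mm from the centre along its +y. A black dimmer knob sticks out of its -x side.
- objective: Small steel objective lens standing on its mount on the light base's front right corner (as seen from the robot, when the base is unturned), 26 mm wide, 46 mm tall; origin at its underside. Leave it alone.
- eyepiece: Black eyepiece standing on the table, 34 mm wide, 52 mm tall; origin at its underside. Leave it alone.
- dropper: Amber dropper bottle with a black cap, 32 mm wide, 75 mm tall; origin at its underside. Leave it alone.
- slide_box: Ivory slide box, open, holding glass slides (100 x 85 x 32 mm), its shallow lid folded out flat along its own +x (to 153 mm from the origin); origin under the box. Leave it alone.
- magnifier: Black hand magnifier lying flat, round end 56 mm across, 12 mm thick, handle to 88 mm along its own -x; origin at its underside. Leave it alone.
- dish: Shallow clear dish, 90 mm across, 14 mm high; origin at its underside. Leave it alone.
- lens_brush: Blue lens brush, 150 mm long, lying on the table; origin at its underside. Leave it alone.

How it is judged:
By the outcome, as a careful person would: the job done as asked, in the order asked, and still so for the second after the job is handed in, with the robot touching nothing.
It also fails if it takes over 61 s, if anything falls off the work surface, if the arm or the gripper's body presses on something with over 40 N, if the wrist force passes 120 N, or if a joint passes its speed limit or range.

## Working session

There is one attempt and no reset: what is moved stays moved. The work goes in short steps, Python scripts to look and compute and a tool call to move; the robot and the scene stay as the last step left them, time stands still between calls to the robot, and variables do not carry over. Pictures are saved under pics/ and viewed, and the job is handed in when it is done.

Besides the shell and the picture viewer there is one more tool, called after "Request:" by a JSON object that holds its "name" and its "arguments". send_rows: Moves the arm, as the interface text tells. Its arguments: {"type":"object","properties":{"targets":{"type":"array"},"newtons":{"type":"number"}},"required":["targets"]}

```bash
mkdir -p pics; cat > h.py <<'E'
import numpy as np, cv2
from workcell import monitor, eyes, ticket
def snap(cam,fn):
    s=monitor.get_state(); d=eyes.read_camera(cam)
    cv2.imwrite('pics/'+fn,d['img'][:,:,::-1]); return s,d
def world(d,u,v):
    K=d['camera_matrix'];z=d['z_map'][int(v),int(u)]
    p=np.array([(u-K[0,2])*z/K[0,0],(v-K[1,2])*z/K[1,1],z,1]); return (d['pose']@p)[:3]
E
python3 - <<'E'
from h import *
np.set_printoptions(precision=4,suppress=True)
s,d=snap('top','top0.png')
for n in ['ring_axis','dot','index_line','light_base','objective','eyepiece','dropper','slide_box','magnifier','dish','lens_brush']:
    print(n,[(np.round(r['xyz'],4),round(r['conf'],2)) for r in eyes.tip_of(n,'top')[:2]])
print(d['pose'],d['camera_matrix'])
s,d=snap('side','side0.png')
for n in ['ring_axis','dot','index_line']:
    print(n,[(np.round(r['xyz'],4),round(r['conf'],2)) for r in eyes.tip_of(n,'side')[:2]])
print(monitor.get_state())
E
```

```text
ring_axis [(array([ 0.4116, -0.1531,  0.0453]), 0.6), (array([ 0.5372, -0.0305,  0.0586]), 0.56)]
dot [(array([ 0.5775, -0.0011,  0.0664]), 0.83), (array([ 0.4115, -0.1554,  0.044 ]), 0.38)]
index_line [(array([ 0.6006, -0.0594,  0.0484]), 0.72)]
light_base [(array([ 0.5176, -0.0681,  0.0032]), 0.78)]
objective [(array([ 0.4094, -0.1554,  0.0425]), 0.49)]
eyepiece [(array([ 0.3644, -0.3582,  0.0004]), 0.65)]
dropper [(array([0.6527, 0.3951, 0.0021]), 0.39)]
slide_box [(array([ 0.5199, -0.0704,  0.0014]), 0.28)]
magnifier [(array([ 0.6504, -0.3741, -0.0031]), 0.77)]
dish [(array([ 0.653 ,  0.3952, -0.0007]), 0.67), (array([0.763 , 0.211 , 0.0007]), 0.64)]
lens_brush [(array([ 0.4408, -0.4592,  0.001 ]), 0.69)]
[[-0.0142 -0.9948  0.1011  0.4015]
 [-0.9997  0.0123 -0.02   -0.0065]
 [ 0.0187 -0.1014 -0.9947  1.5684]
 [ 0.      0.      0.      1.    ]] [[446.2972   0.     321.47  ]
 [  0.     446.2972 197.628 ]
 [  0.       0.       1.    ]]
ring_axis [(array([ 0.538 , -0.0343,  0.0541]), 0.58)]
dot [(array([0.6551, 0.3994, 0.002 ]), 0.67), (array([ 0.5742, -0.0067,  0.0677]), 0.57)]
index_line [(array([ 0.607 , -0.0612,  0.0417]), 0.77), (array([ 0.5371, -0.0314,  0.0563]), 0.4)]
{'clock': 0.8, 'joint_pos': array([1.0014, 0.3132, 0.0461, 1.3036, 0.    , 1.4312]), 'qvel': array([ 0.0003, -0.0003,  0.0009, -0.0001,  0.0021, -0.0007]), 'tau': array([ -0.0001, -48.0393,  29.8792,  -0.    ,  -0.0001,  -0.    ]), 'tcp_pos': array([0.2396, 0.5227, 0.2313]), 'orientation': array([-0.    ,  0.8416,  0.54  ,  0.0001]), 'wrist_force': array([-1.0093, -0.3681,  0.4564]), 'ft_torque': array([ 0.0047,  0.0471, -0.0458]), 'finger_gap': 0.08495476586094722}
```

View pics/top0.png

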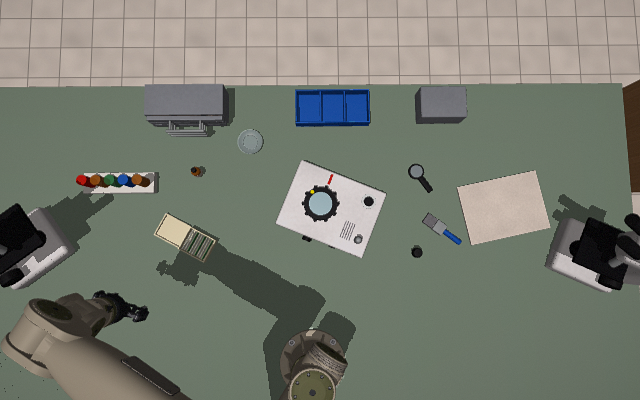

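View pics/side0.png

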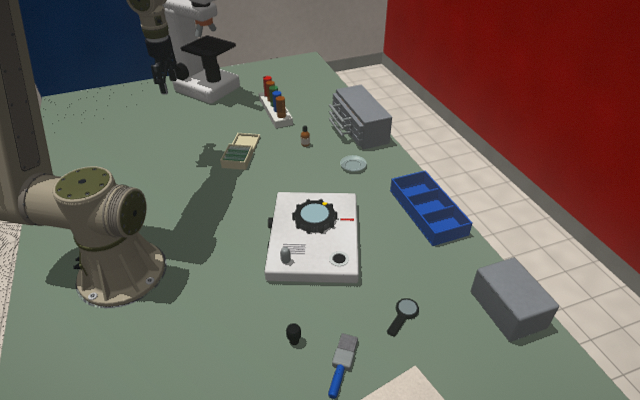

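The top view shows the base turned about -24°, with the ring at px (321,203), the red line at (330,180) and the dot at about (312,192). I'll move over the ring, pre-turning the wrist and part-closing the fingers on the way.

Request:
{"name": "send_rows", "arguments": {"targets": [[0.02,-0.045,0.003,-8.5,185],[0.02,-0.045,0.003,-8.5,185],[0.02,-0.045,0.003,-8.5,185],[0.02,-0.045,0.003,-8.5,185],[0.02,-0.045,0.003,-8.5,185],[0.02,-0.045,0.003,-8.5,185],[0.02,-0.045,0.003,-8.5,185],[0.02,-0.045,0.003,-8.5,185],[0.02,-0.045,0.003,-8.5,185],[0.02,-0.045,0.003,-8.5,185],[0.02,-0.045,0.003,-8.5,185],[0.02,-0.045,0.003,-8.5,185]], "newtons": 20}}

```text
clock: 2.0
tcp_pos: [0.4801, -0.0194, 0.2678]
orientation: [-0.0, 0.948, -0.317, 0.001]
wrist_force: [1.0, 0.9, 0.5]
finger_gap: 0.0234
```

```bash
python3 - <<'E'
from h import *
np.set_printoptions(precision=4,suppress=True)
s,d=snap('wrist','w1.png')
for n in ['ring_axis','dot','index_line','light_base']:
    print(n,[(np.round(r['xyz'],4),round(r['conf'],2)) for r in eyes.tip_of(n,'wrist')[:2]])
print(s); print(d['T_tool_cam'],d['camera_matrix'],d['z_map'].mean())
E
```

```text
ring_axis [(array([ 0.5391, -0.0359,  0.0549]), 0.78)]
dot [(array([ 0.5765, -0.0057,  0.0658]), 0.93)]
index_line [(array([ 0.6027, -0.0631,  0.0458]), 0.58)]
light_base [(array([ 0.52  , -0.069 ,  0.0009]), 0.64)]
{'clock': 2.0, 'joint_pos': array([-0.2076,  0.1198, -0.1108,  1.3391,  0.0001,  2.0089]), 'qvel': array([-0.8832,  0.3872,  0.5087,  0.1165,  0.0046,  0.5933]), 'tau': array([  2.9844, -40.1503,  27.6997,   0.2748,  -0.1888,  -0.6725]), 'tcp_pos': array([ 0.4801, -0.0194,  0.2678]), 'orientation': array([-0.0001,  0.9483, -0.3173,  0.0005]), 'wrist_force': array([1.0323, 0.8644, 0.5007]), 'ft_torque': array([ 0.0103, -0.0294,  0.0398]), 'finger_gap': 0.023392139325089368}
[[ 1.      0.0007 -0.0007  0.0001]
 [-0.0005  0.956   0.2934 -0.0745]
 [ 0.0008 -0.2934  0.956  -0.1413]
 [ 0.      0.      0.      1.    ]] [[309.7069   0.     324.9514]
 [  0.     309.7069 199.486 ]
 [  0.       0.       1.    ]] 0.36080286
```

View pics/w1.png

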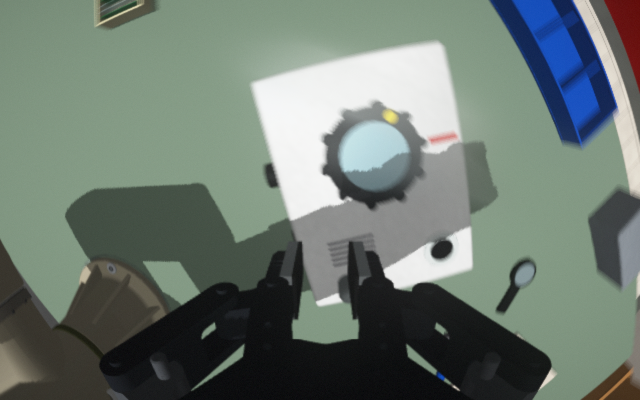

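The wrist view shows the ring at px (375,155), the dot at (391,117), and the red line around (443,138). It is a bit blurred by motion. I'll stop and measure in rectified views.

```bash
cat >> h.py <<'E'
from scipy.spatial.transform import Rotation as R
def rect(s,d,z,c=(0.537,-0.033),half=0.12,mm=0.5):
    "top-down image at plane z: row 0 = +x far, col grows with -y"
    n=int(2*half*1000/mm); g=(np.arange(n)+.5)*mm/1000-half
    X=c[0]-g[:,None]+0*g[None,:]; Y=c[1]-g[None,:]+0*g[:,None]
    q=s['orientation']; Rt=R.from_quat([q[1],q[2],q[3],q[0]]).as_matrix()
    P=np.stack([X,Y,np.full_like(X,z)],-1)
    pt=(P-s['tcp_pos'])@Rt
    T=d['T_tool_cam']; pc=(pt-T[:3,3])@T[:3,:3]
    K=d['camera_matrix']; rr=np.hypot(pc[...,0],pc[...,1]); th=np.arctan2(rr,pc[...,2])
    u=K[0,2]+K[0,0]*th*pc[...,0]/rr; v=K[1,2]+K[1,1]*th*pc[...,1]/rr
    return cv2.remap(d['img'],u.astype(np.float32),v.astype(np.float32),cv2.INTER_LINEAR),X,Y
def measure(fn,c=(0.537,-0.033)):
    s,d=snap('wrist',fn+'_raw.png')
    it,X,Y=rect(s,d,0.068,c); ib,_,_=rect(s,d,0.045,c)
    f=it.astype(int); r,g,b=f[...,0],f[...,1],f[...,2]
    ye=(r>110)&(g>90)&(b<0.55*r)&(g>0.65*r)
    rad=np.hypot(X-c[0],Y-c[1])
    ye&=(rad<.062); dot=np.array([X[ye].mean(),Y[ye].mean()])
    # glass: bluish bright vs black ring, circle fit on its outline
    gl=((b>70)&(b>r+4)&(rad<.055)).astype(np.uint8)
    gl=cv2.morphologyEx(gl,cv2.MORPH_OPEN,np.ones((5,5)))
    cs,_=cv2.findContours(gl,cv2.RETR_EXTERNAL,cv2.CHAIN_APPROX_NONE)
    k=max(cs,key=cv2.contourArea); (gu,gv),gr=cv2.minEnclosingCircle(k)
    e=cv2.fitEllipse(k); gc=np.array([X[int(e[0][1]),0],Y[0,int(e[0][0])]])
    fb=ib.astype(int); re=(fb[...,0]>fb[...,1]*1.5)&(fb[...,0]>fb[...,2]*1.5)&(fb[...,0]>90)&(rad>.068)&(rad<.118)
    P=np.stack([X[re],Y[re]],1); red=P.mean(0)
    out=dict(dot=dot,ndot=ye.sum(),dotr=np.hypot(*(dot-gc)),glass=gc,axes=np.array(e[1])*.25,red=red,nred=re.sum(),redr=np.hypot(*(red-gc)))
    l=np.linalg.svd(P-red,full_matrices=False)[2][0]; l=l*np.sign(l@(red-gc))
    A=lambda v:np.degrees(np.arctan2(v[1],v[0]))
    out['reddir']=A(l); out['redang']=A(red-gc); out['dotang']=A(dot-gc)
    out['turn']=(out['dotang']-out['redang']+180)%360-180
    cv2.imwrite('pics/'+fn+'.png',cv2.hconcat([it,ib])[:,:,::-1][:, :, :].copy() if True else 0)
    for k_,v in out.items(): print(k_,np.round(v,4))
    return out,s
E
python3 - <<'E'
from h import *
o,s=measure('m1'); print(s['tcp_pos'],s['orientation'],s['qvel'])
E
```

```text
dot [ 0.576  -0.0057]
ndot 394
dotr 0.0478
glass [ 0.5372 -0.0338]
axes [39.7288 44.1308]
red [ 0.621  -0.0683]
nred 960
redr 0.0906
reddir -23.0685
redang -22.4181
dotang 35.9191
turn 58.3372
[ 0.47926137 -0.01731145  0.26711596] [-9.96398279e-05  9.49342741e-01 -3.14242204e-01 -4.32194575e-04] [ 0.03346793 -0.01347127 -0.01216827  0.00193554  0.00301303  0.00033062]
```

View pics/m1.png

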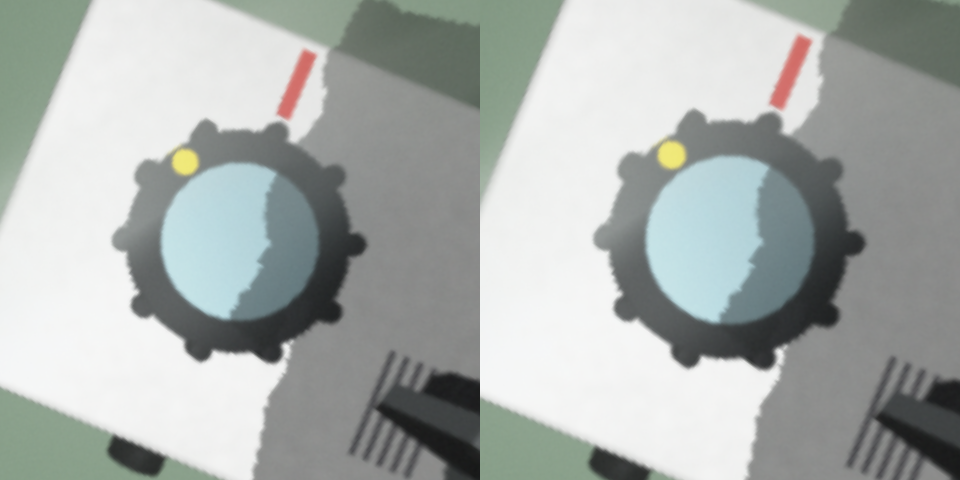

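The dot is about 57° past the line, so about 663° remain. The axis is near (0.536,-0.033), with ribs at 16.5° + 36k. I'll straddle the rib near -163.5° with loosely open fingers.

Request:
{"name": "send_rows", "arguments": {"targets": [[-0.002,-0.0071,-0.035,-7.4,185],[-0.002,-0.0071,-0.035,-7.4,185],[-0.002,-0.0071,-0.035,-7.4,185],[-0.002,-0.0071,-0.035,-7.4,185],[-0.002,-0.0071,-0.032,-7.4,185],[0,0,0,0,185],[0,0,0,0,185]]}}

```text
clock: 3.0
tcp_pos: [0.4692, -0.0514, 0.0958]
orientation: [0.0, 0.802, -0.597, -0.001]
wrist_force: [-0.1, 0.2, 1.1]
finger_gap: 0.0234
```

```bash
sed -i 's/(b>70)&(b>r+4)&(rad<.055)/(b>r+12)\&(rad<.045)/' h.py; python3 - <<'E'
from h import *
o,s=measure('m2',(0.536,-0.033)); print(s['tcp_pos'],s['orientation'],s['finger_gap'],s['joint_pos'])
E
```

```text
dot [ 0.5767 -0.0061]
ndot 573
dotr 0.0492
glass [ 0.5368 -0.0348]
axes [39.176  41.5751]
red [ 0.6177 -0.0676]
nred 952
redr 0.0874
reddir -24.6752
redang -22.0888
dotang 35.5911
turn 57.68
[ 0.46915339 -0.05141021  0.09582191] [ 1.03564977e-04  8.02127413e-01 -5.97152703e-01 -5.01162758e-04] 0.02342119027611409 [-2.79575990e-01  2.06419993e-01 -4.45275489e-01  9.20111825e-01
  1.59616075e-04  2.57111389e+00]
```

View pics/m2.png

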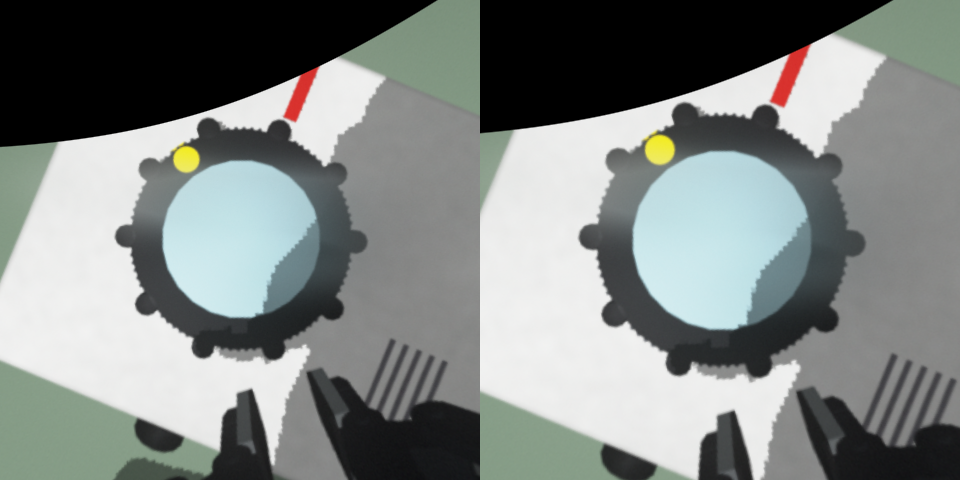

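View pics/m2_raw.png

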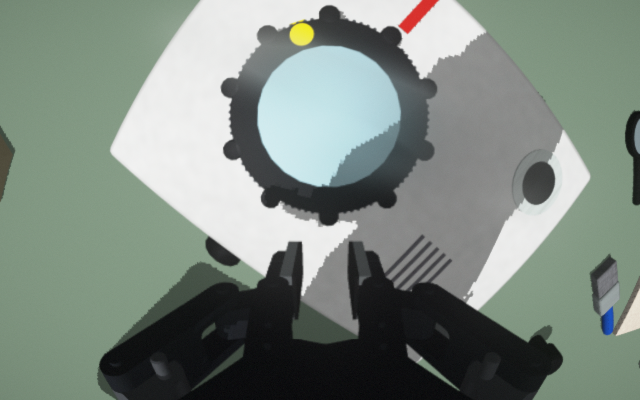

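The rib at px (329,216) sits centred between the fingers at (295,270) and (357,270), and the axis refines to (0.5365,-0.0335). I'll descend, then start rolling. This helper computes the rows.

```bash
cat > plan.py <<'E'
import sys
from h import *
C=np.array([.5365,-.0335]);r=float(sys.argv[3]) if len(sys.argv)>3 else .0695
n=int(sys.argv[1]);st=float(sys.argv[2])
s=monitor.get_state();p=s['tcp_pos'][:2];q=s['orientation']
xa=np.degrees(2*np.arctan2(q[2],q[1]))
ph=np.degrees(np.arctan2(*(p-C)[::-1]))
off=((xa-ph)%180)-90
print('phi',ph.round(2),'r',np.hypot(*(p-C)).round(4),'x-phi-90',off.round(2),'xa',xa.round(1),'j6',np.degrees(s['joint_pos'][5]).round(1),'z',s['tcp_pos'][2].round(4),'F',s['wrist_force'].round(1),'t',s['clock'])
rows=[]
for i in range(n):
    a=np.radians(ph+st*(i+1)); t=C+r*np.array([np.cos(a),np.sin(a)])
    dd=np.round(t-p,4); p=p+dd; rows.append([float(dd[0]),float(dd[1]),0,round(st-off/n if i>=0 else st,1),185])
print(rows)
E
python3 plan.py 10 8
```

```text
phi -164.5 r 0.0686 x-phi-90 1.14 xa -73.4 j6 147.3 z 0.0968 F [-0.2 -0.  -0.7] t 3.05
[[0.0024, -0.0094, 0, np.float64(7.9), 185], [0.0045, -0.0086, 0, np.float64(7.9), 185], [0.0056, -0.0079, 0, np.float64(7.9), 185], [0.0067, -0.007, 0, np.float64(7.9), 185], [0.0076, -0.006, 0, np.float64(7.9), 185], [0.0083, -0.005, 0, np.float64(7.9), 185], [0.009, -0.0037, 0, np.float64(7.9), 185], [0.0094, -0.0024, 0, np.float64(7.9), 185], [0.0096, -0.0011, 0, np.float64(7.9), 185], [0.0097, 0.0003, 0, np.float64(7.9), 185]]
```

```bash
cat > plan2.py <<'E'
import sys,numpy as np
# x y phi_end_cmd n r : rows from commanded x,y round to phi_end
x,y,dphi,n=map(float,sys.argv[1:5]); r=float(sys.argv[5]) if len(sys.argv)>5 else .0695
C=np.array([.5365,-.0335]);p=np.array([x,y]);ph=np.degrees(np.arctan2(*(p-C)[::-1]));print('phi',ph)
n=int(n)
for i in range(n):
    a=np.radians(ph+dphi*(i+1)); t=C+r*np.array([np.cos(a),np.sin(a)]); d=np.round(t-p,4); p=p+d
    print([float(d[0]),float(d[1]),0,dphi,185],end=', ')
    if i%10==9: print('\n-> ',p.round(4),(ph+dphi*(i+1)).round(1))
print(p.round(4),ph+dphi*n)
E
python3 plan2.py .4696 -.0528 8 40
```

```text
phi -163.90766318357626
[0.0035, -0.0091, 0, 8.0, 185], [0.0045, -0.0085, 0, 8.0, 185], [0.0057, -0.0079, 0, 8.0, 185], [0.0068, -0.0069, 0, 8.0, 185], [0.0076, -0.006, 0, 8.0, 185], [0.0084, -0.0048, 0, 8.0, 185], [0.009, -0.0036, 0, 8.0, 185], [0.0094, -0.0024, 0, 8.0, 185], [0.0097, -0.001, 0, 8.0, 185], [0.0097, 0.0004, 0, 8.0, 185], 
->  [ 0.5439 -0.1026] -83.9
[0.0095, 0.0017, 0, 8.0, 185], [0.0092, 0.003, 0, 8.0, 185], [0.0087, 0.0043, 0, 8.0, 185], [0.0081, 0.0054, 0, 8.0, 185], [0.0072, 0.0065, 0, 8.0, 185], [0.0062, 0.0074, 0, 8.0, 185], [0.0051, 0.0083, 0, 8.0, 185], [0.0039, 0.0088, 0, 8.0, 185], [0.0027, 0.0094, 0, 8.0, 185], [0.0013, 0.0096, 0, 8.0, 185], 
->  [ 0.6058 -0.0382] -3.9
[0.0, 0.0097, 0, 8.0, 185], [-0.0013, 0.0096, 0, 8.0, 185], [-0.0027, 0.0093, 0, 8.0, 185], [-0.004, 0.0088, 0, 8.0, 185], [-0.0051, 0.0082, 0, 8.0, 185], [-0.0063, 0.0075, 0, 8.0, 185], [-0.0072, 0.0064, 0, 8.0, 185], [-0.008, 0.0054, 0, 8.0, 185], [-0.0088, 0.0043, 0, 8.0, 185], [-0.0092, 0.003, 0, 8.0, 185], 
->  [0.5532 0.034 ] 76.1
[-0.0095, 0.0016, 0, 8.0, 185], [-0.0097, 0.0004, 0, 8.0, 185], [-0.0097, -0.0011, 0, 8.0, 185], [-0.0094, -0.0023, 0, 8.0, 185], [-0.009, -0.0037, 0, 8.0, 185], [-0.0084, -0.0048, 0, 8.0, 185], [-0.0076, -0.006, 0, 8.0, 185], [-0.0067, -0.007, 0, 8.0, 185], [-0.0057, -0.0079, 0, 8.0, 185], [-0.0045, -0.0085, 0, 8.0, 185], 
->  [ 0.473  -0.0053] 156.1
[ 0.473  -0.0053] 156.09233681642374
```

Request:
{"name": "send_rows", "arguments": {"targets": [[0,0,-0.022,0,185],[0,0,-0.0215,0,185],[0,0,0,0,185]]}}

```text
clock: 3.35
tcp_pos: [0.4694, -0.052, 0.0518]
orientation: [0.0, 0.801, -0.598, -0.0]
wrist_force: [-0.4, 0.4, 0.4]
finger_gap: 0.0234
```

No contact force. I'll roll the first 24° and check the force.

Request:
{"name": "send_rows", "arguments": {"targets": [[0.0035,-0.0091,0,8,185],[0.0045,-0.0085,0,8,185],[0.0057,-0.0079,0,8,185]]}}

```text
clock: 3.65
tcp_pos: [0.4837, -0.0777, 0.0537]
orientation: [-0.0, 0.909, -0.416, 0.0]
wrist_force: [-1.3, 2.0, -1.0]
finger_gap: 0.0234
```

```bash
python3 - <<'E'
from h import *
s,d=snap('wrist','w3.png');print(s['tcp_pos'],s['wrist_force'],s['ft_torque'])
E
```

```text
[ 0.48365812 -0.077655    0.05369149] [-1.31870204  2.02853109 -1.01922959] [0.42822064 0.22142154 0.02355965]
```

View pics/w3.png

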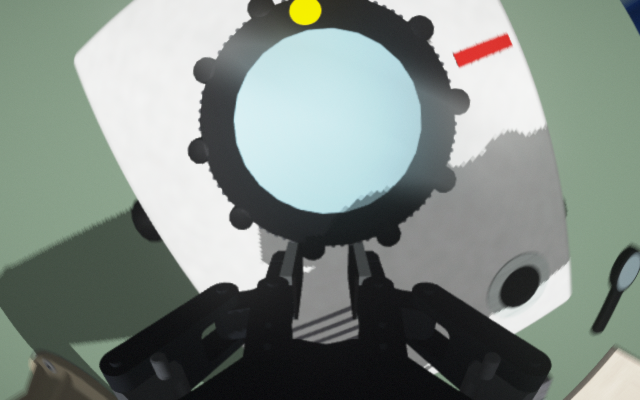

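The rib (313,245) now rests against the trailing finger with about 2.4 N, and the dot has moved with the tool. I'll carry on.

Request:
{"name": "send_rows", "arguments": {"targets": [[0.0068,-0.0069,0,8,185],[0.0076,-0.006,0,8,185],[0.0084,-0.0048,0,8,185],[0.009,-0.0036,0,8,185],[0.0094,-0.0024,0,8,185],[0.0097,-0.001,0,8,185],[0.0097,0.0004,0,8,185]]}}

```text
clock: 4.4
tcp_pos: [0.5444, -0.1023, 0.0537]
orientation: [0.0, 0.998, 0.058, 0.0]
wrist_force: [-2.0, 0.6, -0.5]
finger_gap: 0.0235
```

Request:
{"name": "send_rows", "arguments": {"targets": [[0.0095,0.0017,0,8,185],[0.0092,0.003,0,8,185],[0.0087,0.0043,0,8,185],[0.0081,0.0054,0,8,185],[0.0072,0.0065,0,8,185],[0.0062,0.0074,0,8,185],[0.0051,0.0083,0,8,185],[0.0039,0.0088,0,8,185],[0.0027,0.0094,0,8,185],[0.0013,0.0096,0,8,185]]}}

```text
clock: 5.4
tcp_pos: [0.6071, -0.0382, 0.0541]
orientation: [0.002, 0.728, 0.686, 0.0]
wrist_force: [-0.3, -2.7, -0.7]
finger_gap: 0.0232
```

```bash
python3 - <<'E'
from h import *
s,d=snap('wrist','w4.png');q=s['orientation'];print(s['tcp_pos'],s['wrist_force'],np.degrees(2*np.arctan2(q[2],q[1])),s['joint_pos'])
E
```

```text
[ 0.60710617 -0.0382378   0.05409067] [-0.29695063 -2.69507004 -0.7478901 ] 86.6104123181819 [-0.19411618  0.47978195 -0.15584172  0.93241782 -0.00136319 -0.1349586 ]
```

View pics/w4.png

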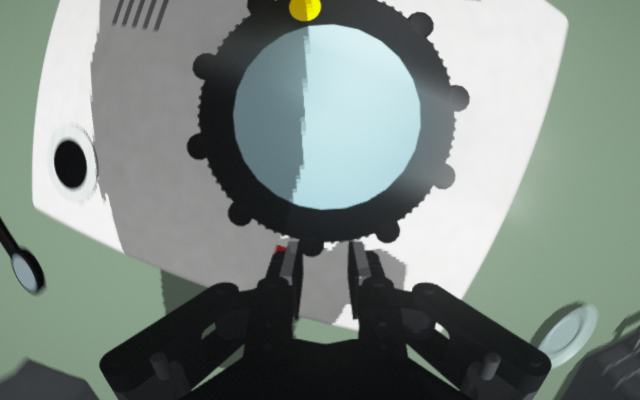

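It is tracking well: same rib position at (313,243), dot at the far side, 2.7 N. I'll continue to about 156°.

Request:
{"name": "send_rows", "arguments": {"targets": [[0.0,0.0097,0,8,185],[-0.0013,0.0096,0,8,185],[-0.0027,0.0093,0,8,185],[-0.004,0.0088,0,8,185],[-0.0051,0.0082,0,8,185],[-0.0063,0.0075,0,8,185],[-0.0072,0.0064,0,8,185],[-0.008,0.0054,0,8,185],[-0.0088,0.0043,0,8,185],[-0.0092,0.003,0,8,185]]}}

```text
clock: 6.45
tcp_pos: [0.5557, 0.0347, 0.0542]
orientation: [0.003, 0.117, 0.993, 0.001]
wrist_force: [3.0, 1.0, -0.7]
finger_gap: 0.0237
```

Request:
{"name": "send_rows", "arguments": {"targets": [[-0.0095,0.0016,0,8,185],[-0.0097,0.0004,0,8,185],[-0.0097,-0.0011,0,8,185],[-0.0094,-0.0023,0,8,185],[-0.009,-0.0037,0,8,185],[-0.0084,-0.0048,0,8,185],[-0.0076,-0.006,0,8,185],[-0.0067,-0.007,0,8,185],[-0.0057,-0.0079,0,8,185],[-0.0045,-0.0085,0,8,185]]}}

```text
clock: 7.45
tcp_pos: [0.4729, -0.0039, 0.0535]
orientation: [0.001, -0.549, 0.836, 0.001]
wrist_force: [-2.2, 4.5, 1.7]
finger_gap: 0.0235
```

```bash
python3 - <<'E'
from h import *
o,s=measure('m5',(0.5365,-0.0335));q=s['orientation'];print(s['clock'],s['tcp_pos'],s['wrist_force'],np.degrees(2*np.arctan2(q[2],q[1])),s['joint_pos'])
E
```

```text
h.py:35: RuntimeWarning: Mean of empty slice.
  P=np.stack([X[re],Y[re]],1); red=P.mean(0)
  ret = um.true_divide(
Traceback (most recent call last):
  File "h.py", line 37, in measure
    l=np.linalg.svd(P-red,full_matrices=False)[2][0]; l=l*np.sign(l@(red-gc))
      ~~~~~~~~~~~~~~~~~~~~~~~~~~~~~~~~~~~~~~~~~~~^^^
IndexError: index 0 is out of bounds for axis 0 with size 0
```

View pics/m5_raw.png

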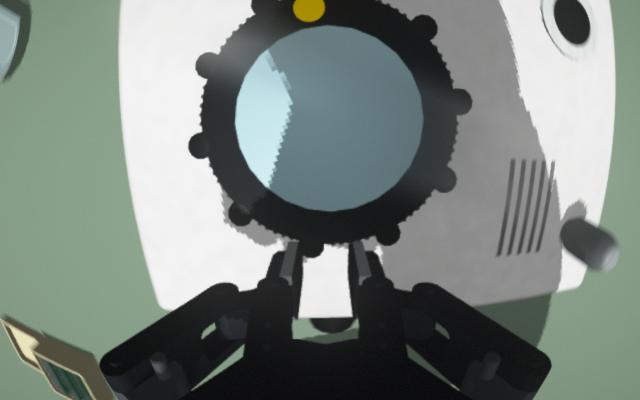

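The rib is at (313,245), still against the trailing finger. I'll lift, unwind the wrist by about 185°, and re-straddle.

Request:
{"name": "send_rows", "arguments": {"targets": [[0,0,0.025,0,185],[0,0,0.03,-7.4,185],[-0.0025,-0.006,0.0,-8.5,185],[0,0,0,-8.5,185],[0,0,0,-8.5,185],[0,0,0,-8.5,185],[0,0,0,-8.5,185],[0,0,0,-8.5,185],[0,0,0,-8.5,185],[0,0,0,-8.5,185],[0,0,0,-8.5,185],[0,0,0,-8.5,185]]}}

```text
clock: 8.7
tcp_pos: [0.4717, -0.0113, 0.1085]
orientation: [0.001, 0.231, 0.973, -0.0]
wrist_force: [-0.1, -0.5, 0.7]
finger_gap: 0.0234
```

Request:
{"name": "send_rows", "arguments": {"targets": [[0,0,0,-8.5,185],[0,0,0,-8.5,185],[0,0,0,-8.5,185],[0,0,0,-8.5,185],[0,0,0,-8.5,185],[0,0,0,-8.5,185],[0,0,0,-8.5,185],[0,0,0,-8.5,185],[0,0,0,-8.5,185],[0,0,0,-8.5,185],[0,0,0,-8.5,185],[0,0,0,0,185]]}}

```text
clock: 9.9
tcp_pos: [0.4716, -0.0113, 0.1083]
orientation: [0.001, 0.865, 0.501, 0.001]
wrist_force: [-0.8, -0.4, 0.8]
finger_gap: 0.0233
```

```bash
python3 - <<'E'
from h import *
try:
  o,s=measure('m6',(0.5365,-0.0335))
except Exception as e: print(e)
s=monitor.get_state()
q=s['orientation'];print(s['clock'],s['tcp_pos'],s['wrist_force'],np.degrees(2*np.arctan2(q[2],q[1])),s['joint_pos'])
E
```

```text
index 0 is out of bounds for axis 0 with size 0
9.95 [ 0.47145778 -0.01123971  0.10808039] [0.4523925  0.09387717 1.50725951] 60.45582499662408 [-1.94305655e-01  1.91205743e-01 -4.30954623e-01  9.46259105e-01
  1.12253978e-05  3.21337487e-01]h.py:27: RuntimeWarning: Mean of empty slice.
  ye&=(rad<.062); dot=np.array([X[ye].mean(),Y[ye].mean()])
  ret = ret.dtype.type(ret / rcount)
h.py:35: RuntimeWarning: Mean of empty slice.
  P=np.stack([X[re],Y[re]],1); red=P.mean(0)
  ret = um.true_divide(
```

View pics/m6_raw.png

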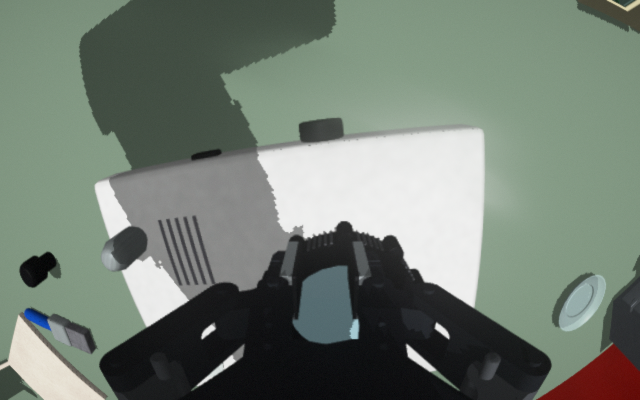

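I shifted the wrong way: the rib at (344,230) is about 9 mm behind the jaw centre. I'll correct this before descending.

Request:
{"name": "send_rows", "arguments": {"targets": [[0.0044,0.0099,0,2,185],[0,0,-0.015,0,185],[0,0,0,0,185]]}}

```text
clock: 10.25
tcp_pos: [0.4743, -0.0005, 0.0909]
orientation: [-0.001, 0.854, 0.52, -0.001]
wrist_force: [-1.1, 0.1, -0.6]
finger_gap: 0.0234
```

```bash
python3 - <<'E'
from h import *
s,d=snap('wrist','w7.png');print(s['tcp_pos'])
cv2.imwrite('pics/w7c.png',cv2.resize(d['img'][180:360,200:460,::-1],None,fx=3,fy=3))
E
python3 plan2.py .4749 -.0014 8 24
```

```text
[ 0.47426301 -0.00048339  0.09089066]
phi 152.47580451499925
[-0.0039, -0.0089, 0, 8.0, 185], [-0.0026, -0.0093, 0, 8.0, 185], [-0.0013, -0.0096, 0, 8.0, 185], [0.0001, -0.0097, 0, 8.0, 185], [0.0014, -0.0096, 0, 8.0, 185], [0.0028, -0.0093, 0, 8.0, 185], [0.004, -0.0088, 0, 8.0, 185], [0.0052, -0.0082, 0, 8.0, 185], [0.0063, -0.0074, 0, 8.0, 185], [0.0073, -0.0064, 0, 8.0, 185], 
->  [ 0.4942 -0.0886] 232.5
[0.0081, -0.0054, 0, 8.0, 185], [0.0087, -0.0042, 0, 8.0, 185], [0.0092, -0.0029, 0, 8.0, 185], [0.0096, -0.0016, 0, 8.0, 185], [0.0097, -0.0002, 0, 8.0, 185], [0.0096, 0.0011, 0, 8.0, 185], [0.0094, 0.0024, 0, 8.0, 185], [0.009, 0.0037, 0, 8.0, 185], [0.0083, 0.0049, 0, 8.0, 185], [0.0076, 0.006, 0, 8.0, 185], 
->  [ 0.5834 -0.0848] 312.5
[0.0067, 0.0071, 0, 8.0, 185], [0.0056, 0.0079, 0, 8.0, 185], [0.0045, 0.0086, 0, 8.0, 185], [0.0033, 0.0091, 0, 8.0, 185], [ 0.6035 -0.0521] 344.47580451499925
```

View pics/w7c.png

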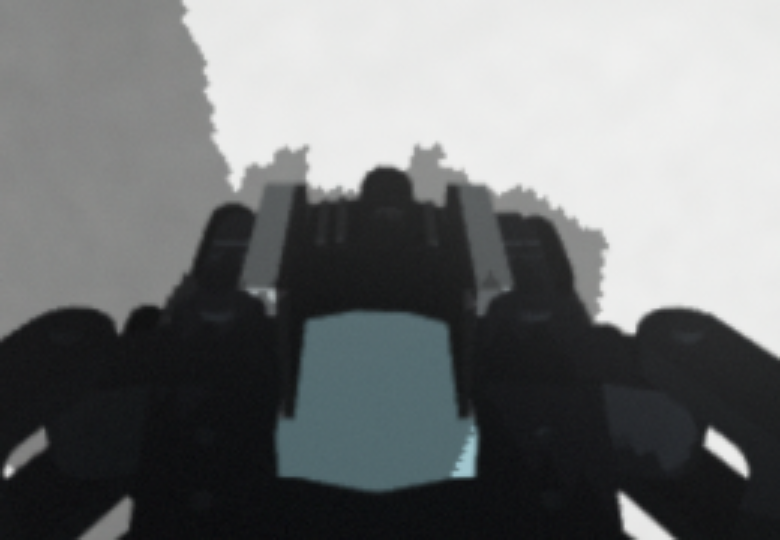

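The rib (crop x≈386) is centred between the fingers (298 and 450). I'll descend and do the second stroke.

Request:
{"name": "send_rows", "arguments": {"targets": [[0,0,-0.02,0,185],[0,0,-0.02,0,185],[-0.0039,-0.0089,0,8,185],[-0.0026,-0.0093,0,8,185],[-0.0013,-0.0096,0,8,185],[0.0001,-0.0097,0,8,185],[0.0014,-0.0096,0,8,185],[0.0028,-0.0093,0,8,185],[0.004,-0.0088,0,8,185],[0.0052,-0.0082,0,8,185],[0.0063,-0.0074,0,8,185],[0.0073,-0.0064,0,8,185]]}}

```text
clock: 11.5
tcp_pos: [0.4922, -0.0883, 0.0515]
orientation: [-0.002, 0.319, 0.948, -0.0]
wrist_force: [-4.0, -0.2, -0.3]
finger_gap: 0.0235
```

Request:
{"name": "send_rows", "arguments": {"targets": [[0.0081,-0.0054,0,8,185],[0.0087,-0.0042,0,8,185],[0.0092,-0.0029,0,8,185],[0.0096,-0.0016,0,8,185],[0.0097,-0.0002,0,8,185],[0.0096,0.0011,0,8,185],[0.0094,0.0024,0,8,185],[0.009,0.0037,0,8,185],[0.0083,0.0049,0,8,185],[0.0076,0.006,0,8,185],[0.0067,0.0071,0,8,185],[0.0056,0.0079,0,8,185]]}}

```text
clock: 12.7
tcp_pos: [0.5965, -0.0707, 0.0521]
orientation: [-0.001, -0.491, 0.871, -0.001]
wrist_force: [-0.3, -4.5, -2.4]
finger_gap: 0.0236
```

```bash
python3 - <<'E'
from h import *
s,d=snap('wrist','w8.png');q=s['orientation'];print(s['clock'],s['tcp_pos'],s['wrist_force'],np.degrees(2*np.arctan2(q[2],q[1])),s['joint_pos'])
E
```

```text
12.7 [ 0.59649074 -0.07066191  0.05211065] [-0.31418122 -4.49276145 -2.41806801] 238.8033505485229 [-2.50380653e-01  4.70215070e-01 -1.77162788e-01  9.22735304e-01
 -2.21314208e-03 -2.84748981e+00]
```

View pics/w8.png

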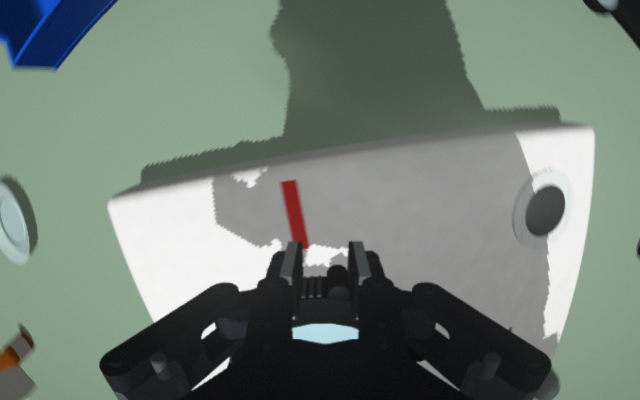

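The rib (337,272) is at the trailing finger. I'll lift, unwind, and re-centre for the last stroke.

Request:
{"name": "send_rows", "arguments": {"targets": [[0,0,0.025,0,185],[0,0,0.03,-6.5,185],[-0.0033,-0.005,0,-8.5,185],[0,0,0,-8.5,185],[0,0,0,-8.5,185],[0,0,0,-8.5,185],[0,0,0,-8.5,185],[0,0,0,-8.5,185],[0,0,0,-8.5,185],[0,0,0,-8.5,185],[0,0,0,-8.5,185],[0,0,0,-8.5,185]]}}

```text
clock: 13.95
tcp_pos: [0.5924, -0.0746, 0.1074]
orientation: [-0.0, 0.288, 0.958, 0.0]
wrist_force: [0.2, 0.3, 0.2]
finger_gap: 0.0233
```

Request:
{"name": "send_rows", "arguments": {"targets": [[0,0,0,-8.5,185],[0,0,0,-8.5,185],[0,0,0,-8.5,185],[0,0,0,-8.5,185],[0,0,0,-8.5,185],[0,0,0,-8.5,185],[0,0,0,-8.5,185],[0,0,0,-8.5,185],[0,0,0,-8.5,185],[0,0,0,-8.5,185],[0,0,0,-8.5,185],[0,0,0,0,185]]}}

```text
clock: 15.15
tcp_pos: [0.5925, -0.0746, 0.1073]
orientation: [-0.0, 0.893, 0.449, 0.0]
wrist_force: [0.0, -0.1, -0.6]
finger_gap: 0.0235
```

```bash
python3 - <<'E'
from h import *
try: o,s=measure('m9',(0.5365,-0.0335))
except Exception as e: print(e)
s=monitor.get_state()
q=s['orientation'];print(s['clock'],s['tcp_pos'],np.degrees(2*np.arctan2(q[2],q[1])))
E
```

```text
dot [ 0.4901 -0.0175]
ndot 539
dotr 0.0491
glass [ 0.5367 -0.0328]
axes [39.4248 41.0906]
red [ 0.6121 -0.065 ]
nred 586
redr 0.0819
reddir -20.2618
redang -23.174
dotang 161.9079
turn -174.9181
15.2 [ 0.59245063 -0.0746415   0.1072502 ] 53.58708005930728
```

View pics/m9_raw.png

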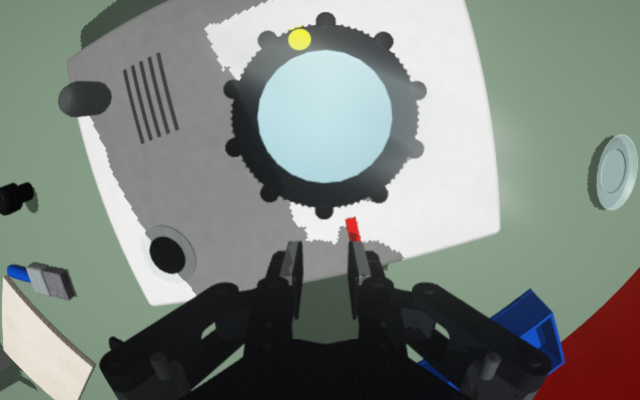

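View pics/m9.png

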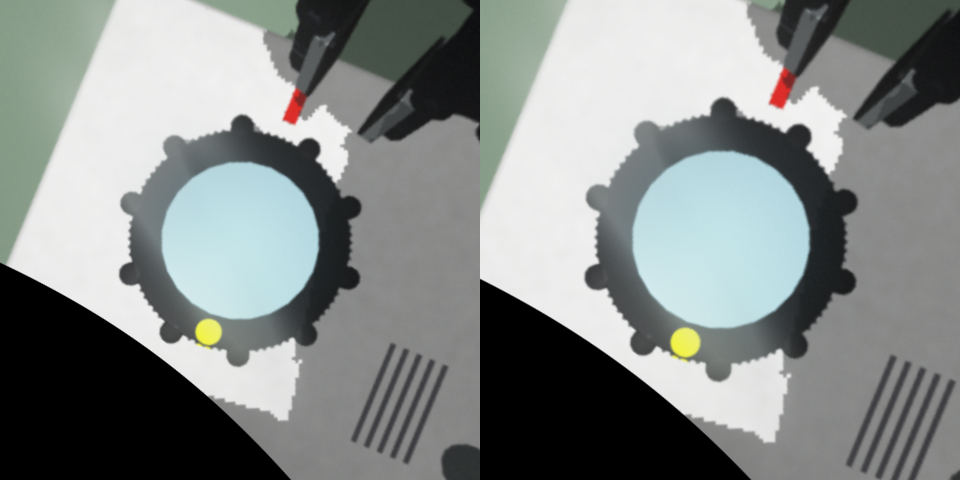

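The rib is centred at (325,210). The dot is at about 161°, the line at about -22.7°, and about 176° remain. The base hasn't moved. I'll do about 163° now and then measure.

```bash
python3 plan2.py .5924 -.0748 8 21
```

```text
phi -36.45770490444167
[0.0052, 0.0082, 0, 8.0, 185], [0.004, 0.0088, 0, 8.0, 185], [0.0028, 0.0093, 0, 8.0, 185], [0.0014, 0.0096, 0, 8.0, 185], [0.0001, 0.0097, 0, 8.0, 185], [-0.0013, 0.0096, 0, 8.0, 185], [-0.0026, 0.0093, 0, 8.0, 185], [-0.0039, 0.0089, 0, 8.0, 185], [-0.005, 0.0083, 0, 8.0, 185], [-0.0062, 0.0075, 0, 8.0, 185], 
->  [0.5869 0.0144] 43.5
[-0.0072, 0.0065, 0, 8.0, 185], [-0.008, 0.0055, 0, 8.0, 185], [-0.0087, 0.0043, 0, 8.0, 185], [-0.0091, 0.0031, 0, 8.0, 185], [-0.0096, 0.0018, 0, 8.0, 185], [-0.0097, 0.0004, 0, 8.0, 185], [-0.0096, -0.001, 0, 8.0, 185], [-0.0094, -0.0022, 0, 8.0, 185], [-0.0091, -0.0036, 0, 8.0, 185], [-0.0084, -0.0048, 0, 8.0, 185], 
->  [0.4981 0.0244] 123.5
[-0.0077, -0.0059, 0, 8.0, 185], [0.4904 0.0185] 131.54229509555833
```

Request:
{"name": "send_rows", "arguments": {"targets": [[0,0,-0.028,0,185],[0,0,-0.027,0,185],[0.0052,0.0082,0,8,185],[0.004,0.0088,0,8,185],[0.0028,0.0093,0,8,185],[0.0014,0.0096,0,8,185],[0.0001,0.0097,0,8,185],[-0.0013,0.0096,0,8,185],[-0.0026,0.0093,0,8,185],[-0.0039,0.0089,0,8,185],[-0.005,0.0083,0,8,185],[-0.0062,0.0075,0,8,185]]}}

```text
clock: 16.4
tcp_pos: [0.5875, 0.0142, 0.0521]
orientation: [0.001, 0.391, 0.92, -0.0]
wrist_force: [2.1, -1.7, -1.3]
finger_gap: 0.0234
```

Request:
{"name": "send_rows", "arguments": {"targets": [[-0.0072,0.0065,0,8,185],[-0.008,0.0055,0,8,185],[-0.0087,0.0043,0,8,185],[-0.0091,0.0031,0,8,185],[-0.0096,0.0018,0,8,185],[-0.0097,0.0004,0,8,185],[-0.0096,-0.001,0,8,185],[-0.0094,-0.0022,0,8,185],[-0.0091,-0.0036,0,8,185],[-0.0084,-0.0048,0,8,185],[-0.0077,-0.0059,0,8,185],[0,0,0,0,185]]}}

```text
clock: 17.6
tcp_pos: [0.4899, 0.0185, 0.0522]
orientation: [0.0, -0.355, 0.935, 0.0]
wrist_force: [-0.6, -0.4, 0.5]
finger_gap: 0.0235
```

Request:
{"name": "send_rows", "arguments": {"targets": [[0,0,0.025,0,185],[0,0,0.04,0,185],[0,0,0.04,0,185],[0,0,0.03,0,185],[0,0,0,0,185],[0,0,0,0,185]]}}

```text
clock: 18.2
tcp_pos: [0.4912, 0.0185, 0.1875]
orientation: [0.001, -0.353, 0.935, -0.001]
wrist_force: [-0.6, 0.1, -0.8]
finger_gap: 0.0236
```

```bash
python3 - <<'E'
from h import *
try: o,s=measure('m10',(0.5365,-0.0335))
except Exception as e: print(e)
s=monitor.get_state()
q=s['orientation'];print(s['clock'],s['tcp_pos'],np.degrees(2*np.arctan2(q[2],q[1])))
E
```

```text
dot [ 0.5754 -0.0614]
ndot 471
dotr 0.0482
glass [ 0.5362 -0.0332]
axes [39.1569 39.305 ]
red [ 0.6215 -0.0691]
nred 1080
redr 0.0924
reddir -22.2722
redang -22.8012
dotang -35.7767
turn -12.9755
18.25 [0.49027682 0.01860477 0.18637131] 221.41798006731125
```

View pics/m10.png

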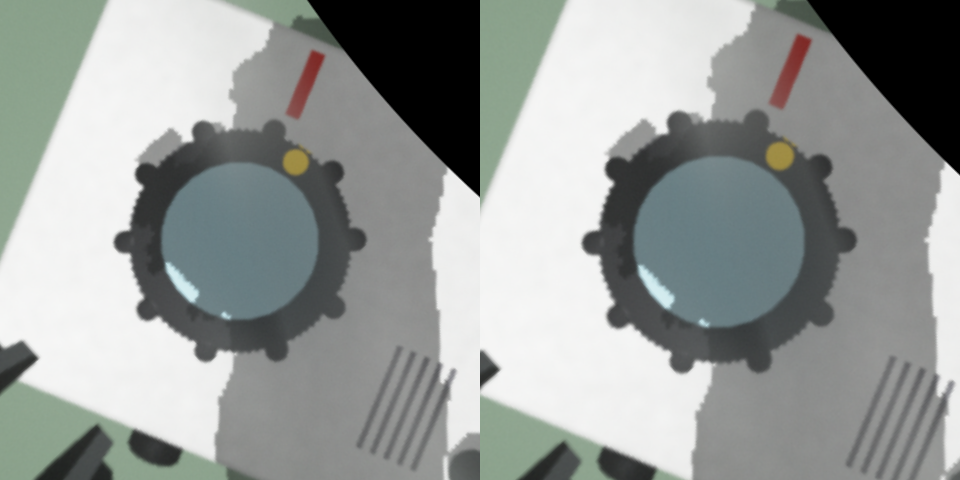

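About 13° short, with the dot at -35.8° and the line at -22.8°. I'll go back down in the same pose and roll 12.5° slowly.

Request:
{"name": "send_rows", "arguments": {"targets": [[0,0,-0.04,0,185],[0,0,-0.04,0,185],[0,0,-0.03,0,185],[0,0,-0.025,0,185],[-0.0028,-0.0026,0,3.1,185],[-0.0026,-0.0027,0,3.1,185],[-0.0025,-0.0029,0,3.1,185],[-0.0023,-0.003,0,3.2,185],[0,0,0,0,185],[0,0,0,0,185]]}}

```text
clock: 19.25
tcp_pos: [0.4777, 0.0084, 0.0501]
orientation: [-0.002, -0.453, 0.891, 0.002]
wrist_force: [-2.3, 5.5, -2.7]
finger_gap: 0.0234
```

Request:
{"name": "send_rows", "arguments": {"targets": [[0,0,0.025,0,185],[0,0,0.04,0,185],[0,0,0.04,0,185],[0,0,0.03,0,185],[0,0,0,0,185],[0,0,0,0,185]]}}

```text
clock: 19.85
tcp_pos: [0.4812, 0.0069, 0.1874]
orientation: [0.001, -0.453, 0.891, -0.001]
wrist_force: [-0.3, -0.6, -1.1]
finger_gap: 0.0236
```

```bash
python3 - <<'E'
from h import *
for i in range(2):
  o,s=measure('m11%d'%i,(0.5365,-0.0335))
q=s['orientation'];print(s['clock'],s['tcp_pos'],np.degrees(2*np.arctan2(q[2],q[1])))
E
```

```text
dot [ 0.5798 -0.0535]
ndot 408
dotr 0.048
glass [ 0.5362 -0.0332]
axes [39.2699 39.3871]
red [ 0.6211 -0.0688]
nred 1136
redr 0.092
reddir -22.5323
redang -22.751
dotang -24.9875
turn -2.2365
dot [ 0.5799 -0.0536]
ndot 406
dotr 0.0481
glass [ 0.5362 -0.0332]
axes [39.2754 39.4099]
red [ 0.621  -0.0688]
nred 1149
redr 0.0919
reddir -22.5438
redang -22.738
dotang -24.9707
turn -2.2326
19.9 [0.48023509 0.00711447 0.18627897] 233.92311455300646
```

View pics/m110.png

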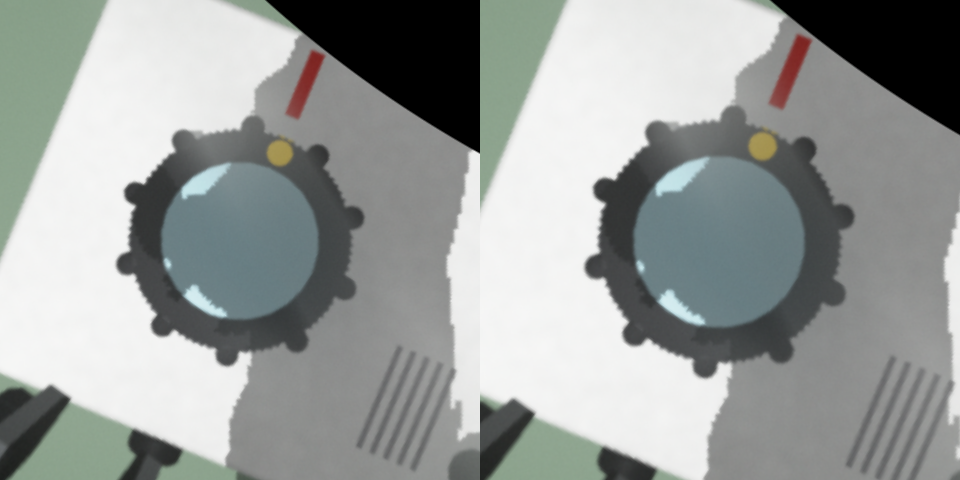

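It is 2.2° short, since the slow push lost a bit to compliance. I'll back off 4°, descend, and push to 2.2° past the previous end point.

Request:
{"name": "send_rows", "arguments": {"targets": [[0.003,0.0038,-0.03,-4,185],[0,0,-0.04,0,185],[0,0,-0.04,0,185],[0,0,-0.025,0,185],[0,0,0,0,185],[-0.0023,-0.0029,0,3.1,185],[-0.0022,-0.0031,0,3.1,185],[0,0,0,0,185],[0,0,0,0,185]]}}

```text
clock: 20.85
tcp_pos: [0.4786, 0.0053, 0.0522]
orientation: [-0.0, -0.47, 0.883, 0.0]
wrist_force: [0.0, 1.1, 0.7]
finger_gap: 0.0234
```

Request:
{"name": "send_rows", "arguments": {"targets": [[0,0,0.025,0,185],[0,0,0.04,0,185],[0,0,0.04,0,185],[0,0,0.03,0,185],[0,0,0,0,185],[0,0,0,0,185]]}}

```text
clock: 21.45
tcp_pos: [0.4794, 0.0049, 0.1878]
orientation: [0.001, -0.47, 0.882, -0.001]
wrist_force: [0.4, -0.4, 0.0]
finger_gap: 0.0232
```

```bash
python3 - <<'E'
from h import *
for i in range(2):
  o,s=measure('m12%d'%i,(0.5365,-0.0335))
q=s['orientation'];print(s['clock'],s['tcp_pos'],np.degrees(2*np.arctan2(q[2],q[1])))
E
```

```text
dot [ 0.5808 -0.0512]
ndot 358
dotr 0.048
glass [ 0.5362 -0.0332]
axes [39.2504 39.4351]
red [ 0.621  -0.0688]
nred 1129
redr 0.0919
reddir -22.4108
redang -22.7566
dotang -21.9774
turn 0.7792
dot [ 0.5808 -0.0513]
ndot 364
dotr 0.0481
glass [ 0.5362 -0.0332]
axes [39.2563 39.4749]
red [ 0.6209 -0.0687]
nred 1132
redr 0.0918
reddir -22.0882
redang -22.7443
dotang -22.0211
turn 0.7232
21.5 [0.47848986 0.00508928 0.18659428] 236.13842113691555
```

Request:
{"name": "send_rows", "arguments": {"targets": [[0.02,0.04,0.03,-8.5,185],[0.02,0.04,0.02,-8.5,185],[0.02,0.04,0,-8.5,185],[0.02,0.02,0,-8.5,185],[0,0,0,-8.5,185],[0,0,0,-8.5,185],[0,0,0,-8.5,185],[0,0,0,-8.5,185],[0,0,0,0,185],[0,0,0,0,185]]}}

```text
clock: 22.55
tcp_pos: [0.5551, 0.1384, 0.2314]
orientation: [-0.001, 0.094, 0.996, -0.0]
wrist_force: [0.1, 0.1, -0.7]
finger_gap: 0.0238
```

```bash
python3 - <<'E'
from h import *
for i in range(2):
  o,s=measure('m13%d'%i,(0.5365,-0.0335))
q=s['orientation'];print(s['clock'],s['tcp_pos'],np.degrees(2*np.arctan2(q[2],q[1])))
E
```

```text
dot [ 0.5816 -0.0509]
ndot 619
dotr 0.0511
glass [ 0.5382 -0.0238]
axes [28.4274 42.1539]
red [ 0.6209 -0.0683]
nred 1158
redr 0.0938
reddir -22.5229
redang -28.316
dotang -32.061
turn -3.745
dot [ 0.5814 -0.0509]
ndot 623
dotr 0.051
glass [ 0.5382 -0.0238]
axes [28.4056 42.2311]
red [ 0.6209 -0.0683]
nred 1160
redr 0.0939
reddir -22.555
redang -28.3529
dotang -32.1905
turn -3.8376
22.6 [0.55524103 0.13839648 0.23174728] 169.12860987191988
```

View pics/m130.png

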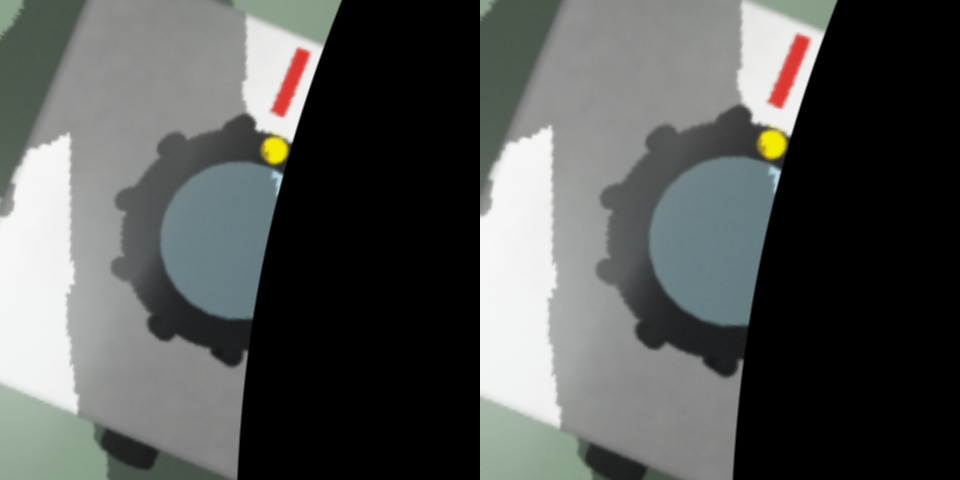

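View pics/m130_raw.png

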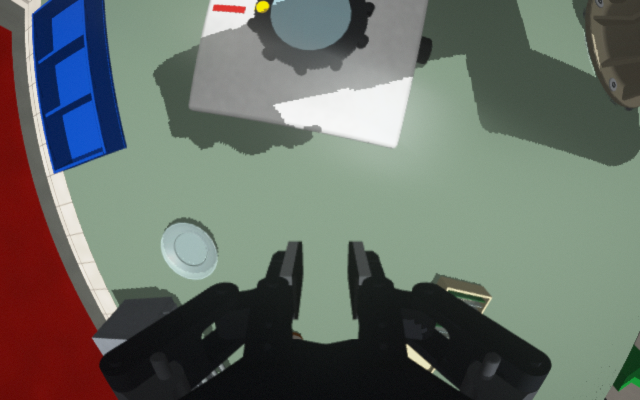

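View pics/m120.png

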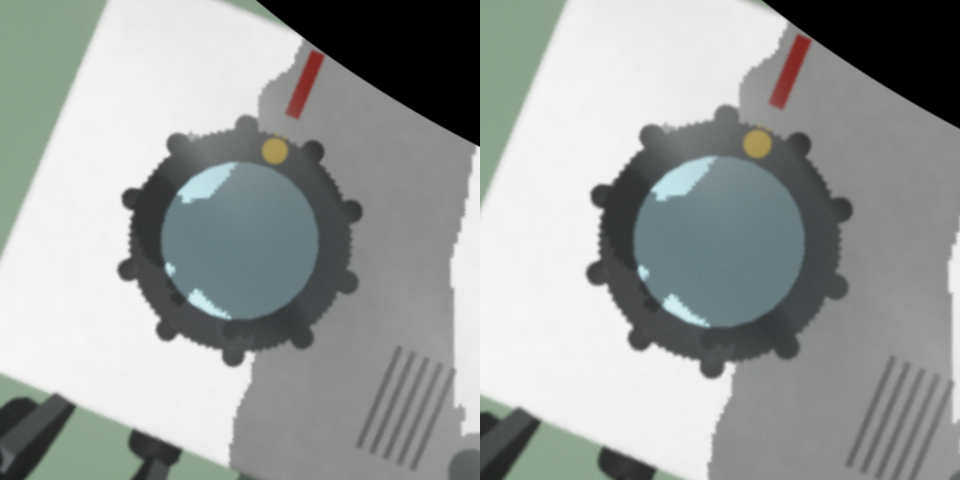

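The dot, ring and line are cut off at the top edge (262,8). I'll shift so the camera is straight above the ring.

Request:
{"name": "send_rows", "arguments": {"targets": [[0,-0.05,0,0,185],[0,-0.05,0,0,185],[0,0,0,0,185],[0,0,0,0,185]]}}

```text
clock: 23.05
tcp_pos: [0.5557, 0.0373, 0.2326]
orientation: [-0.0, 0.097, 0.995, 0.0]
wrist_force: [0.8, 0.0, 0.1]
finger_gap: 0.0235
```

```bash
python3 - <<'E'
from h import *
for i in range(2):
  o,s=measure('m14%d'%i,(0.5365,-0.0335))
q=s['orientation'];print(s['clock'],s['tcp_pos'],np.degrees(2*np.arctan2(q[2],q[1])))
E
```

```text
dot [ 0.5813 -0.0508]
ndot 530
dotr 0.0486
glass [ 0.5362 -0.0328]
axes [39.2703 39.5598]
red [ 0.621  -0.0685]
nred 1146
redr 0.092
reddir -22.6372
redang -22.848
dotang -21.8462
turn 1.0017
dot [ 0.5813 -0.0509]
ndot 517
dotr 0.0486
glass [ 0.5362 -0.0328]
axes [39.2927 39.5872]
red [ 0.621  -0.0685]
nred 1147
redr 0.092
reddir -22.6408
redang -22.8661
dotang -21.9377
turn 0.9285
23.1 [0.55562959 0.03829267 0.23268101] 168.95325023384856
```

View pics/m140.png

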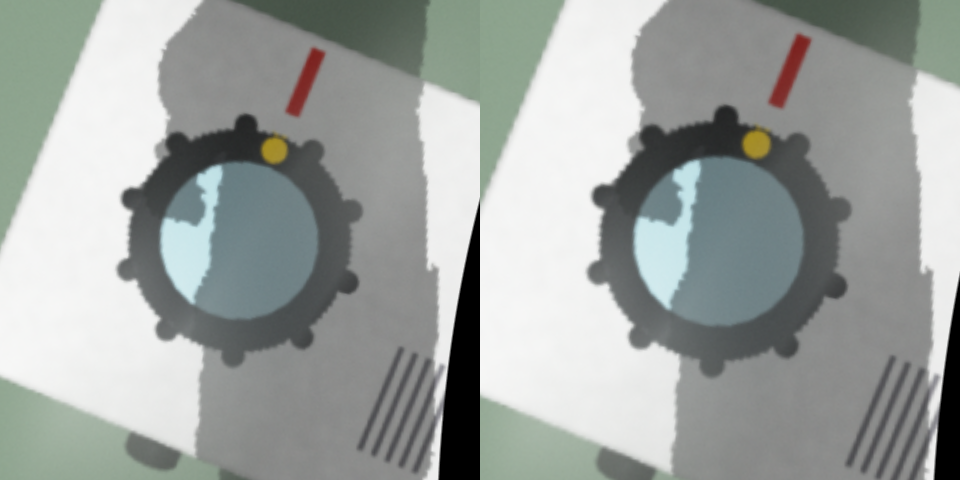

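The overhead view puts the dot within about 1° (0.8 mm) of the line, on its extension. The red line and base haven't moved (line centre 0.621,-0.0685, as at the start). A further 1° correction would be about the size of the arm's own error, so I'm handing in.

```bash
python3 - <<'E'
from h import *
snap('side','side_end.png'); snap('top','top_end.png')
a=cv2.imread('pics/top0.png').astype(int);b=cv2.imread('pics/top_end.png').astype(int)
print(monitor.get_state()['wrist_force']); print(ticket.hand_in())
E
```

```text
[-0.35668733  0.20727471 -0.87198246]
the job is handed in; nothing more can be done
None
```

View pics/side_end.png

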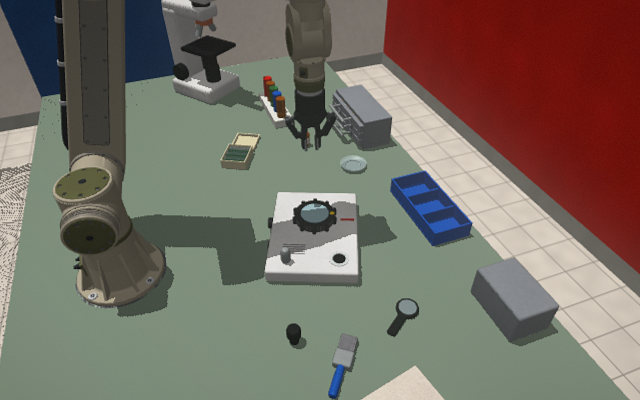

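I rolled the ring about 664° anticlockwise, and the yellow dot now sits at the red line on its second return. It took three strokes with the fingers loosely around one rib, plus two small trims. I handed in at about 23 s, with the arm clear of everything at about 0.23 m height.

- **Dot and line:** the last wrist-camera checks from two viewpoints put the dot 0.7 to 1.0° past the line, under 1 mm at the dot. That is close to the measuring error. The first trim left it about 2° short and the second went about 0.75° over. I did not try to turn it back.
- **One unusable check:** a third viewpoint cut the ring off at the image edge, so I discarded that reading.
- **Light base:** the red line is at the same place as at the start, within about 0.5 mm.
- **Forces:** the highest force I read while rolling was about 6.5 N.
- **Surroundings:** in the final side picture the other objects look unmoved. I judged this by eye only, without measuring their positions again.

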